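# Measure the stepped spacer in the bench caliper

### The job

Stand the stepped steel spacer (wide flange, narrower neck) flange down on the caliper's bed between its jaws, midway across the bed under the line of the foot, and let go of it. Slide the jaw shut until both jaws gently bear on the flange, then push the foot's knob down until the foot gently touches the top of the spacer, so that both slides read its size. Leave the other things where they are.

Things in the scene. Friction and masses are not known exactly. Their poses are not given: they have to be found in the camera images.
- caliper: Bench caliper, bolted down: dark steel bed 100 x 290 x 16 mm, long along its y from -130 to 160 mm; origin on its underside (bed top at z = 16 mm). Fixed jaw at the -y end, the jaw carriage slides along y. Jaws, foot and fin all lie on its x = 0 line; a 10 mm wide scale beam runs along the +x edge up to z = 26 mm.
- anvil_face (a point): Fixed jaw of the caliper, steel, 50 mm wide (x), 16 mm thick, 15 mm above the bed. This point: bottom centre of its measuring face, on the bed top; the face looks to caliper +y.
- jaw_face (a point): Measuring face of the sliding jaw, 50 mm wide, 16 mm high above the bed, looks to caliper -y. This point: bottom centre of the face. Behind it a 60 mm wide carriage, 16 mm above the bed, reaches 137 mm back.
- jaw (a joint): Opening between the two jaw faces in m: 0 shut, 0.12 fully open. Stays where left; friction about 3 N. The carriage bears a mast, 30 x 14 mm, 19 to 33 mm behind the face, up to 116 mm above the bed; its guide arm, 22 mm wide, 97 to 113 mm above the bed, overhangs 27 mm in front of the face and carries the foot.
- fin (a point): Top centre of the black thumb fin on the jaw carriage, for pinching and sliding the jaw: 12 mm thick along caliper y, 32 mm wide, stands 34 mm above the carriage; 115 mm behind the jaw face, 66 mm above the table.
- foot_pad (a point): Round foot (diameter 18 mm) of the sprung height gauge, on the carriage, 18 mm in front of the sliding jaw's face. This point: centre of its underside, 70 mm above the bed when fully raised.
- foot (a joint): How far the foot is lowered from its top position, m, 0 to 0.04; height above the bed = 0.070 - value. Weak spring; friction of about 1.5 N holds it where left.
- knob_top (a point): Top centre of the black round knob (diameter 22 mm, 12 mm thick) on the foot's rod, 86 mm above the foot's underside: push it down to lower the foot.
- stepped_spacer: Turned steel spacer standing upright: wide flange at the bottom, diameter 36 mm and 16 mm high, then a neck of diameter 22 mm; 50 mm high in all, about 0.2 kg. Origin at the centre of its underside. The carton and the jar stand close on its own +y and -y sides, its x sides are free.
- plain_spacer: Plain steel cylinder, diameter 33 mm, 50 mm high. Not wanted. Origin under its centre.
- bobbin_spacer: Steel bobbin, flanges of diameter 36 mm at both ends, 50 mm high. Not wanted. Origin under its centre.
- screw_carton: Small cardboard carton 36 x 26 x 44 mm, standing beside the stepped spacer. Origin under its centre.
- grease_jar: Small jar, diameter 28 mm, 42 mm high, standing beside the stepped spacer. Origin under its centre.
- spray_can: Spray can, diameter 60 mm, 170 mm high. Origin under its centre.
- tape_roll: Roll of tape lying flat, diameter 90 mm, 40 mm high. Origin under its centre.
- wood_offcut: Wooden offcut 36 x 60 x 32 mm, lying beside the caliper's bed on the robot's side. Origin under its centre.
- screwdriver: Screwdriver, 170 mm long, lying along its x.
- wrench: Open-ended wrench, 160 mm long, lying along its x.
Mind the look-alikes: they are no part of the job. What is shaped like the stepped_spacer but green is not meant.

How it is judged:
On the way, in this order (a step that is already met when the one before it is completed fails the run):
1. the stepped spacer stands released on the bed between the open jaws (x of stepped_spacer in the frame of caliper between -0.01 and 0.01 m and z of stepped_spacer in the frame of caliper between 0.0135 and 0.0185 m and angle between stepped_spacer's own z axis and vertical below 0.08 rad and contact force between each of the fingers, foot_c0 and stepped_spacer below 0.1 N and y of stepped_spacer in the frame of anvil_face above 0.016 m and y of stepped_spacer in the frame of jaw_face between -0.12 and -0.019 m), for 0.2 s.
2. the jaws bear on the flange from both sides (x of stepped_spacer in the frame of caliper between -0.01 and 0.01 m and z of stepped_spacer in the frame of caliper between 0.0135 and 0.0185 m and angle between stepped_spacer's own z axis and vertical below 0.08 rad and contact force between each of caliper_c0, jaw_c0 and stepped_spacer above 1.5 N), for 0.2 s.
3. the foot presses on the top of the spacer (x of stepped_spacer in the frame of caliper between -0.01 and 0.01 m and z of stepped_spacer in the frame of caliper between 0.0135 and 0.0185 m and angle between stepped_spacer's own z axis and vertical below 0.08 rad and contact force between foot_c0 and stepped_spacer above 1 N), for 0.1 s.
At the end, for the whole second after the job is handed in: The stepped spacer stands upright on the bed, within 10 mm of the jaws' centre line, against the fixed jaw; the jaw opening reads 36 mm (34.0 to 37.7), the foot rests on its top (lowered 20 mm, 18.3 to 21.7); all is at rest (x of stepped_spacer in the frame of caliper between -0.01 and 0.01 m and z of stepped_spacer in the frame of caliper between 0.0135 and 0.0185 m and angle between stepped_spacer's own z axis and vertical below 0.08 rad and y of stepped_spacer in the frame of anvil_face between 0.016 and 0.0197 m and value of joint jaw between 0.034 and 0.0377 m and value of joint foot between 0.0183 and 0.0217 m and linear speed of stepped_spacer below 0.01 m/s); the robot touches nothing.
It fails at once if a jaw squeezes the spacer with over 45 N (contact force between any of jaw_c0, caliper_c0 and stepped_spacer above 45 N).
It fails at once if the foot presses on the spacer with over 40 N (contact force between foot_c0 and stepped_spacer above 40 N).
It fails at once if another spacer, the carton, the jar, the can, the tape roll or the wood offcut is moved by more than 25 mm or tipped (distance of any of plain_spacer, bobbin_spacer, screw_carton, grease_jar, spray_can, tape_roll, wood_offcut from where it was at the start of the episode above 0.025 m or angle between any of plain_spacer, bobbin_spacer, screw_carton, grease_jar, spray_can, tape_roll, wood_offcut's own z axis and vertical above 0.5 rad).
It fails at once if the screwdriver or the wrench is moved by more than 25 mm (distance of any of screwdriver, wrench from where it was at the start of the episode above 0.025 m).
It also fails if it takes over 72 s, if anything falls off the work surface, if the arm or the gripper's body presses on something with over 40 N, if the wrist force passes 120 N, or if a joint passes its speed limit or range.

### The arm

A 6-joint arm with a two-finger parallel gripper is mounted at the origin on the work surface. World frame = base frame: x ahead of the robot, y to its left, z up, the work surface at z = 0. Lengths are in m, angles in rad, forces in N, time in s.
With the tool pointing down it reaches from about 0.3 to 0.775 m from the base axis. Payload 14.6 kg.
Tool frame: the origin (TCP) lies at the very end of the fingers, on their centre line; the grasp point (between the pads) lies 19 mm behind it; z points along the fingers, y is the line along which they close (so a half turn about z gives the same grasp; the last joint's range is limited). The gripper opens to 94 mm and grips with 3 to 60 N. Pads are 16 mm wide; open, the fingers measure 119 mm over their backs; the gripper's body (75 mm by 177 mm) begins 78 mm behind the grasp point.
Start: joints at [1.089, 0.3, 1.521, -0, 1.321, -0.067], TCP at [0.222, 0.503, 0.205] pointing down, gripper open.
Joint ranges: [-3.03, 3.03], [-0.79, 2.21], [0.23, 2.52], [-1.04, 4.18], [0, 3.07], [-2.55, 2.55]. Speed limits (rad/s): [2.22, 2.22, 2.57, 3.14, 3.14, 3.14].

### API

Orientations are given as [roll, pitch, yaw] about the fixed x, y, z axes, in that order (R = Rz(yaw) Ry(pitch) Rx(roll)).
In Python, from station import ctrl gives the robot as it stands. The module is installed in compiled form; this text tells all that it offers.
- The arm moves only by the tool step_arm, never from a script. Its argument "deltas" is a list of rows, each an object with "dp": the shift along the tool's x, y, z scaled (see below), a list of three; "twist": the turn about the tool's z scaled (see below). In form: [{"dp": [tx, ty, tz], "twist": twist}, ...]. A call has 1 to 12 rows; each row shifts and turns the commanded pose from where the row before left it, along the tool's axes as they then stand; what a row does not reach is not made up. The controller multiplies each number of a shift by 0.04 m and each number of a turn by 4 degrees. A row lasts 1/10 s, in which the tool goes at most 50 mm and 8.59 degrees, less where a joint would pass 70% of its speed; a pose out of reach is approached as far as the arm can. A call with a number of a shift or a turn outside -1 to 1 is refused whole. A call with a gripper value outside its range is refused whole. "gripper" is the opening, from -1 (shut) to 1 (fully open), set as the call begins (left out, the last holds). The fingers move at their own pace and stop on an object; "squeeze" is the grip in N (left out, the last holds). Time passes only in rows, so rows that do not move let the fingers close. It gives the time, the measured TCP pose, the force, the opening and the grip force at its end, in the units of the state.
- ctrl.get_obs(): the state, without advancing time (a new reading comes with each control period).
- ctrl.camera(name): name is "side" or "top" or "wrist"; returns (picture, depth): 480x640x3 uint8, red, green, blue; 480x640 float32, m along the optical axis (not along the pixel's ray), 0 where there is no reading.
- ctrl.get_calibration(name): a dict with "fx", "fy", "cx", "cy" (pixels), "world_to_cam" (4x4, takes a point from world to camera coordinates); the wrist camera has in their place "hand_eye" (4x4, takes a point from camera to tool coordinates, whose origin is the TCP and whose axes are the flange's). Camera axes: x right, y down, z forward; pixel columns grow to the right and rows downward; lengths in m; the calibration is good to about 2 mm. The wrist camera is an equidistant fisheye: a pixel r from the principal point sees the ray r / f radians off the axis. A picture is of the moment at which its call begins: read the wrist's pose just before it. get_calibration takes no time and is no camera call.
- ctrl.hand_in(): hands the job in; it is judged then, once.
Trained networks look in the newest picture that a camera, given by its name, has taken for a name from the list of things; names that differ only in an ending like _2 or _b are one class to them, and where a whole thing is asked for, a point or a joint stands for the part that bears it (a point fixed in the world has none). Each returns a list of dicts, best first, with "conf" (0 to 1); they miss things now and then, are a little off and sometimes report something else, mostly with a low value. They report only what shows in the picture. A call takes as long as a camera call. They do not tell look-alikes from the thing itself.
- ctrl.spot_in(camera, label): "rect" ([left, top, right, bottom] as shares, 0 to 1, of the picture: columns of its width, rows of its height, round what is visible of it).
- ctrl.cut_out(camera, label): "pixels" (480x640 bool, what is visible of it) and "rect" ([left, top, right, bottom] as shares, 0 to 1, of the picture: columns of its width, rows of its height, round what is visible of it).
The state is a dict: "time_s": time; "qpos": joint angles; "joint_vel": joint speeds; "tau": joint torques, N m; "ee_pos": TCP position; "eef_rot": TCP orientation; "force": force on the tool from outside, world axes, zero at the start; "moment": the same for the moment, N m; "grip_width": finger opening in m; "grip_force": force on a finger pad.
Only numpy, scipy, OpenCV 4.12 (cv2) and the standard library are available. Lean on these libraries where they do the work, as an engineer would, in place of code of your own. Each camera call takes 0.05 s, during which the arm holds its last target. There are 200 camera calls.

## Working session

There is one attempt and no reset: what is moved stays moved. The work goes in short steps, Python scripts to look and compute and a tool call to move; the robot and the scene stay as the last step left them, time stands still between calls to the robot, and variables do not carry over. Pictures are saved under pics/ and viewed, at most 10 in all, crops included, and the job is handed in when it is done.

Besides the shell and the picture viewer there is one more tool, called after ">>>" as name([rows], argument=value, ...), one row to a line, values as JSON. step_arm: Moves the arm, as the interface text tells. Its arguments: {"type":"object","properties":{"deltas":{"type":"array"},"gripper":{"type":"number"},"squeeze":{"type":"number"}},"required":["deltas"]}

```bash
mkdir -p pics
cat > h.py <<'E'
import numpy as np, cv2
from station import ctrl
def save(n,im): cv2.imwrite('pics/'+n,im[:,:,::-1])
def pts(cam,depth,mask):
    c=ctrl.get_calibration(cam); v,u=np.nonzero(mask&(depth>0)); d=depth[v,u]
    P=np.c_[(u-c['cx'])/c['fx']*d,(v-c['cy'])/c['fy']*d,d]
    T=np.linalg.inv(c['world_to_cam']); return P@T[:3,:3].T+T[:3,3],u,v
E
python3 - <<'E'
from h import *
for n in ['top','side']:
    im,d=ctrl.camera(n); save(n+'0.png',im); np.save(n+'0.npy',d)
    for l in ['stepped_spacer','plain_spacer','bobbin_spacer','screw_carton','grease_jar','caliper','jaw_face','fin','knob_top','spray_can','tape_roll','wood_offcut','screwdriver','wrench']:
        for r in ctrl.cut_out(n,l)[:3]:
            if r['conf']<.2: continue
            P,u,v=pts(n,d,r['pixels'])
            if len(P)==0: continue
            zt=np.percentile(P[:,2],97); T=P[P[:,2]>zt-.006]
            print(n,l,round(r['conf'],2),'px',int(u.mean()),int(v.mean()),'mean',P.mean(0).round(3),'top',T.mean(0).round(3),'min',P.min(0).round(3),'max',P.max(0).round(3))
o=ctrl.get_obs();print(o['time_s'],o['ee_pos'],o['eef_rot'])
E
```

```text
top stepped_spacer 0.7 px 290 295 mean [0.446 0.112 0.031] top [0.449 0.112 0.053] min [0.43  0.097 0.002] max [0.465 0.128 0.058]
top stepped_spacer 0.7 px 264 270 mean [0.515 0.187 0.032] top [0.518 0.187 0.054] min [0.502 0.172 0.008] max [0.532 0.205 0.058]
top stepped_spacer 0.55 px 401 268 mean [ 0.518 -0.199  0.057] top [ 0.5   -0.272  0.172] min [ 0.479 -0.315  0.008] max [ 0.573 -0.119  0.18 ]
top plain_spacer 0.71 px 286 242 mean [0.595 0.125 0.046] top [0.596 0.125 0.055] min [0.58  0.11  0.008] max [0.613 0.141 0.062]
top plain_spacer 0.61 px 305 286 mean [0.471 0.071 0.03 ] top [0.47  0.071 0.046] min [ 0.457  0.058 -0.009] max [0.494 0.087 0.052]
top bobbin_spacer 0.46 px 227 259 mean [0.547 0.29  0.041] top [0.549 0.29  0.055] min [ 0.531  0.274 -0.001] max [0.567 0.309 0.06 ]
top screw_carton 0.54 px 274 300 mean [0.429 0.157 0.043] top [0.431 0.156 0.051] min [0.411 0.143 0.01 ] max [0.448 0.172 0.057]
top grease_jar 0.68 px 229 203 mean [0.711 0.292 0.036] top [0.708 0.294 0.045] min [ 0.669  0.248 -0.001] max [0.76  0.336 0.052]
top caliper 0.93 px 388 266 mean [ 0
[... 4075 characters left out ...]
0.712 0.297 0.04 ] min [ 0.667  0.251 -0.003] max [0.756 0.341 0.045]
side wood_offcut 0.97 px 398 247 mean [ 0.437 -0.162  0.024] top [ 0.438 -0.168  0.032] min [ 0.41  -0.234 -0.005] max [ 0.469 -0.132  0.036]
side wood_offcut 0.43 px 351 322 mean [0.446 0.116 0.029] top [0.447 0.115 0.05 ] min [ 0.429  0.072 -0.003] max [0.471 0.131 0.053]
side screwdriver 0.89 px 302 468 mean [0.398 0.442 0.021] top [0.377 0.443 0.024] min [0.343 0.432 0.011] max [0.485 0.455 0.029]
side wrench 0.55 px 357 176 mean [ 0.66  -0.419  0.006] top [ 0.665 -0.418  0.008] min [ 0.582 -0.452 -0.004] max [ 0.739 -0.397  0.013]
1.5 [0.22165147 0.50334936 0.20545726] [ 3.14159206e+00 -2.63205858e-05  2.72675403e+00]
```

View pics/top0.png

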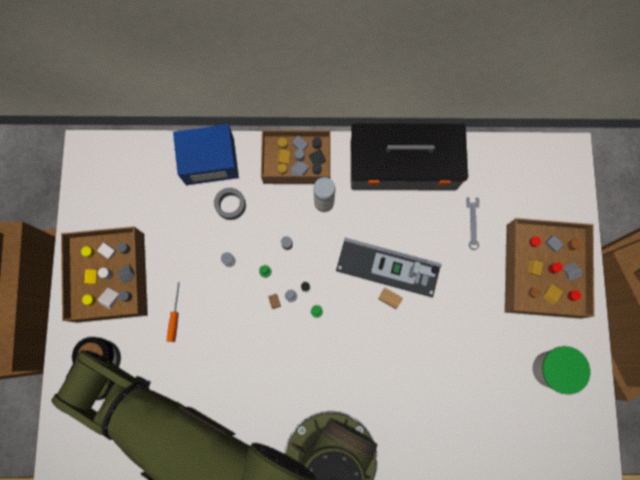

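View pics/side0.png

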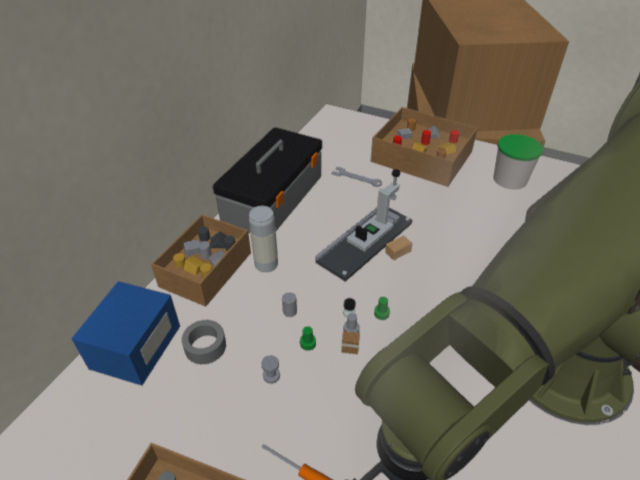

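Candidates for the wanted spacer, by top-view pixel:
- Grey at (290,295), between the carton (274,300) and the jar (305,286).
- Green look-alikes at (264,270) and (316,311).
- Grey plain spacer at (286,242).
- Grey bobbin at (227,259).

I choose (290,295), which is side pixel (351,323). Next I check it in a close crop and fit the caliper.

Run:
```python
from h import *
a=cv2.imread('pics/side0.png'); b=cv2.imread('pics/top0.png')
c1=cv2.resize(a[280:370,310:400],(400,400),interpolation=cv2.INTER_CUBIC)
c2=cv2.resize(b[220:310,325:451],(400,286),interpolation=cv2.INTER_CUBIC)
c2=cv2.copyMakeBorder(c2,0,114,0,0,cv2.BORDER_CONSTANT)
cv2.imwrite('pics/crop1.png',np.hstack([c1,c2]))
d=np.load('top0.npy'); m=np.zeros_like(d,bool); m[225:310,325:455]=1
P,u,v=pts('top',d,m)
q=P[(P[:,2]>.012)&(P[:,2]<.028)&(P[:,0]>.43)]
# bed colour: dark
img=b[v,u].mean(1)
s=(img<75)&(P[:,2]>.008)&(P[:,2]<.035)
r=cv2.minAreaRect(P[s][:,:2].astype(np.float32)); print('rect',r); box=cv2.boxPoints(r); print(box.round(4))
d=np.load('side0.npy'); m=np.zeros_like(d,bool); m[160:275,310:415]=1
Q,u,v=pts('side',d,m); img=a[v,u].mean(1)
s=(img<75)&(Q[:,2]>.011)&(Q[:,2]<.022)&(Q[:,1]>-.34)&(Q[:,0]<.63)&(Q[:,0]>.43)
r=cv2.minAreaRect(Q[s][:,:2].astype(np.float32)); print('side rect',r); print(cv2.boxPoints(r).round(4))
np.savez('cal.npz',P=P,Q=Q)
for n,X in(('top',P),('side',Q)):
  for lo,hi in((.055,.072),(.12,.14),(.165,.18)):
    k=X[(X[:,2]>lo)&(X[:,2]<hi)&(X[:,1]<-.05)&(X[:,1]>-.34)]; print(n,lo,len(k),k.mean(0).round(4) if len(k) else '')
```

```text
rect ((0.5239716172218323, -0.1662251055240631), (0.2828361988067627, 0.08954323083162308), 74.75081634521484)
[[ 0.4436 -0.2909]
 [ 0.53   -0.3144]
 [ 0.6044 -0.0416]
 [ 0.518  -0.018 ]]
side rect ((0.5223673582077026, -0.1602720469236374), (0.28692901134490967, 0.0944121703505516), 72.57819366455078)
[[ 0.4344 -0.283 ]
 [ 0.5245 -0.3113]
 [ 0.6104 -0.0375]
 [ 0.5203 -0.0093]]
top 0.055 53 [ 0.5284 -0.1598  0.0646]
top 0.12 176 [ 0.5061 -0.2464  0.1296]
top 0.165 55 [ 0.4999 -0.2725  0.1724]
side 0.055 164 [ 0.5638 -0.2018  0.063 ]
side 0.12 192 [ 0.5053 -0.2433  0.1286]
side 0.165 45 [ 0.4987 -0.2684  0.1714]
```

View pics/crop1.png

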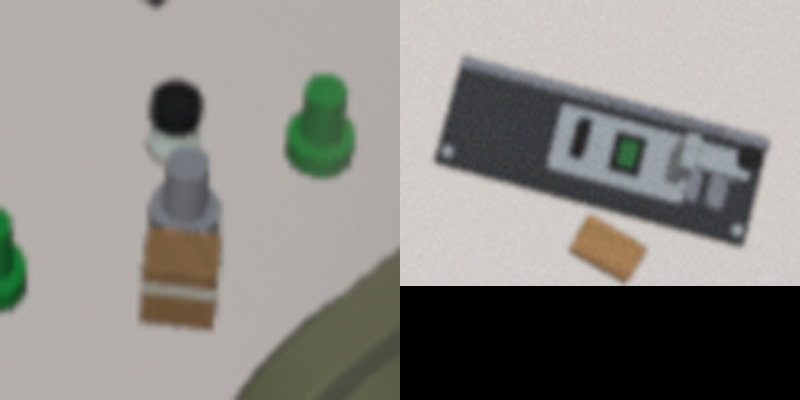

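The crop shows the grey stepped spacer at side (351,323), standing between the jar and the carton. The top view shows the jaw nearly shut, with the fin at about (383,263), so I have to open the jaw first. I'll refine the caliper pose next.

Run:
```python
from h import *
z=np.load('cal.npz')
for n in 'PQ':
  X=z[n]; k=X[(X[:,2]>.052)&(X[:,2]<.075)&(X[:,1]<-.1)&(X[:,1]>-.19)&(abs(X[:,0]-.53)<.03)]
  k=k[np.linalg.norm(k[:,:2]-np.median(k[:,:2],0),axis=1)<.025]
  print(n,len(k),k.mean(0),np.median(k,0),k.min(0),k.max(0))
  f=k.mean(0)[:2]; kn=X[(X[:,2]>.165)&(X[:,2]<.18)&(X[:,1]<-.2)&(X[:,1]>-.34)].mean(0)[:2]
  d=f-kn; print('knob',kn,'dist',np.linalg.norm(d),'ang',np.degrees(np.arctan2(d[1],d[0])))
  # beam: z~.026 +x edge line ; anvil points z .027-.036 beyond knob
  a=np.radians(74.3); ey=np.array([np.cos(a),np.sin(a)]); ex=np.array([ey[1],-ey[0]])
  R=X[:,:2]-kn; yy=R@ey; xx=R@ex
  s=(abs(xx)<.03)&(yy<.02)&(yy>-.06)&(X[:,2]<.06)
  for i in np.argsort(yy[s])[::6]: print((yy[s][i]*1e3).round(0),(xx[s][i]*1e3).round(0),(X[s][i,2]*1e3).round(0),end=' | ')
  print()
from station import ctrl
c=ctrl.get_calibration('wrist');print(c)
```

```text
P 47 [ 0.53374139 -0.14420172  0.06536463] [ 0.53217697 -0.14453209  0.06594278] [ 0.51923738 -0.1535347   0.05444527] [ 0.54996539 -0.13572133  0.07368564]
knob [ 0.4999061  -0.27249015] dist 0.13267535201294972 ang 75.225043373597
-60.0 -20.0 -5.0 | -60.0 7.0 -5.0 | -59.0 18.0 -0.0 | -58.0 -6.0 3.0 | -57.0 -6.0 -7.0 | -56.0 -15.0 -6.0 | -55.0 8.0 3.0 | -54.0 -25.0 0.0 | -53.0 -4.0 -6.0 | -53.0 -8.0 0.0 | -52.0 -17.0 3.0 | -51.0 13.0 0.0 | -50.0 -2.0 -7.0 | -49.0 15.0 7.0 | -48.0 5.0 7.0 | -48.0 -21.0 -1.0 | -47.0 18.0 -1.0 | -46.0 -3.0 -0.0 | -45.0 11.0 1.0 | -44.0 -3.0 -6.0 | -44.0 -8.0 3.0 | -42.0 23.0 2.0 | -42.0 17.0 -4.0 | -41.0 20.0 -2.0 | -40.0 22.0 0.0 | -39.0 -8.0 -4.0 | -38.0 -1.0 8.0 | -35.0 -21.0 18.0 | -34.0 -10.0 24.0 | -33.0 -12.0 16.0 | -32.0 -22.0 18.0 | -31.0 8.0 16.0 | -30.0 11.0 17.0 | -29.0 1.0 19.0 | -28.0 4.0 21.0 | -27.0 13.0 14.0 | -26.0 -5.0 13.0 | -25.0 10.0 13.0 | -25.0 -26.0 16.0 | -23.0 -17.0 12.0 | -21.0 -0.0 16.0 | -21.0 -10.0 17.0 | -18.0 2.0 15.0 | -18.0 -7.0 14.0 | -16.0 -29.0 18.0 | -15.0 -20.0 14.0 | -13.0 -26.0 14.0 | -12.0 -25.0 21.0 | -10.0 -
[... 1007 characters left out ...]
 31.0 | -1.0 10.0 35.0 | -1.0 -30.0 15.0 | 1.0 8.0 30.0 | 2.0 -20.0 25.0 | 4.0 -23.0 17.0 | 5.0 2.0 32.0 | 5.0 -27.0 14.0 | 6.0 -22.0 33.0 | 6.0 -6.0 31.0 | 7.0 -18.0 21.0 | 9.0 -21.0 13.0 | 14.0 -9.0 31.0 | 16.0 -22.0 18.0 | 19.0 -23.0 24.0 | 
{'fx': 371.64829954431775, 'fy': 371.64829954431775, 'cx': 319.628514954046, 'cy': 236.9152207740956, 'hand_eye': array([[ 5.01785402e-04, -9.58259459e-01, -2.85899558e-01,
         8.33537480e-02],
       [ 9.99999812e-01,  5.81289042e-04, -1.93216161e-04,
         3.86169506e-04],
       [ 3.51341494e-04, -2.85899407e-01,  9.58259571e-01,
        -1.79148969e-01],
       [ 0.00000000e+00,  0.00000000e+00,  0.00000000e+00,
         1.00000000e+00]])}
```

>>> step_arm([
  {"dp": [0, 0, 0], "twist": 1},
  {"dp": [0, 0, 0], "twist": 1},
  {"dp": [0, 0, 0], "twist": 1},
  {"dp": [0, 0, 0], "twist": 1},
  {"dp": [0, 0, 0], "twist": 1},
  {"dp": [0, 0, 0], "twist": 1},
  {"dp": [0, 0, 0], "twist": 1},
  {"dp": [0, 0, 0], "twist": 1},
  {"dp": [0, 0, 0], "twist": 1},
  {"dp": [0, 0, 0], "twist": 1},
  {"dp": [0, 0, 0], "twist": 1},
  {"dp": [0, 0, 0], "twist": 1},
], gripper=-1)

```text
time_s: 2.7
ee_pos: [0.2216, 0.5033, 0.2054]
eef_rot: [-3.142, 0.0, 1.886]
force: [-0.1, -0.3, -0.3]
grip_width: 0.002
grip_force: 0.0
```

>>> step_arm([
  {"dp": [0, 0, 0], "twist": 1},
  {"dp": [0, 0, 0], "twist": 1},
  {"dp": [0, 0, 0], "twist": 1},
  {"dp": [0, 0, 0], "twist": 1},
  {"dp": [0, 0, 0], "twist": 1},
  {"dp": [0, 0, 0], "twist": 1},
  {"dp": [0, 0, 0], "twist": 1},
  {"dp": [0, 0, 0], "twist": 1},
  {"dp": [0, 0, 0], "twist": 0.3},
])

```text
time_s: 3.6
ee_pos: [0.2216, 0.5033, 0.2054]
eef_rot: [-3.142, 0.0, 1.308]
force: [-0.1, 0.2, -0.4]
grip_width: 0.0007
grip_force: 0.0
```

```bash
cat >> h.py <<'E'
from scipy.spatial.transform import Rotation as Ro
def rel(t):
    o=ctrl.get_obs(); R=Ro.from_euler('xyz',o['eef_rot']).as_matrix()
    return R.T@(np.array(t)-o['ee_pos'])
E
python3 - <<'E'
from h import *
o=ctrl.get_obs();print(o['time_s'],o['ee_pos'],np.degrees(o['eef_rot']),o['qpos'].round(3) if hasattr(o['qpos'],'round') else o['qpos'])
print(rel([.515,-.20,.205])/.04)
E
```

```text
3.6 [0.22163318 0.50334844 0.20542698] [-1.79998359e+02  3.96994184e-03  7.49312017e+01] [1.089 0.3   1.521 0.    1.321 1.352]
[-1.50723547e+01  1.16533710e+01  1.13852233e-02]
```

>>> step_arm([
  {"dp": [-0.9, 0.7, 0], "twist": 0},
  {"dp": [-0.9, 0.7, 0], "twist": 0},
  {"dp": [-0.9, 0.7, 0], "twist": 0},
  {"dp": [-0.9, 0.7, 0], "twist": 0},
  {"dp": [-0.9, 0.7, 0], "twist": 0},
  {"dp": [-0.9, 0.7, 0], "twist": 0},
  {"dp": [-0.9, 0.7, 0], "twist": 0},
  {"dp": [-0.9, 0.7, 0], "twist": 0},
  {"dp": [-0.9, 0.7, 0], "twist": 0},
  {"dp": [-0.9, 0.7, 0], "twist": 0},
  {"dp": [-0.9, 0.7, 0], "twist": 0},
  {"dp": [-0.9, 0.7, 0], "twist": 0},
])

```text
time_s: 4.8
ee_pos: [0.4351, -0.0027, 0.2057]
eef_rot: [3.141, -0.0, 1.311]
force: [0.0, 1.0, 0.1]
grip_width: 0.0003
grip_force: 0.0
```

>>> step_arm([
  {"dp": [-0.9, 0.7, 0], "twist": 0},
  {"dp": [-0.9, 0.7, 0], "twist": 0},
  {"dp": [-0.5, 0.4, 0], "twist": 0},
  {"dp": [0, 0, 0], "twist": 0},
  {"dp": [0, 0, 0], "twist": 0},
])

```text
time_s: 5.3
ee_pos: [0.4803, -0.1082, 0.2052]
eef_rot: [-3.141, -0.0, 1.309]
force: [0.4, 0.7, -0.2]
grip_width: 0.0006
grip_force: 0.0
```

```bash
cat >> h.py <<'E'
def wrist():
    o=ctrl.get_obs(); im,d=ctrl.camera('wrist'); c=ctrl.get_calibration('wrist')
    v,u=np.mgrid[:480,:640]; x=(u-c['cx'])/c['fx']; y=(v-c['cy'])/c['fy']; r=np.hypot(x,y)+1e-9
    k=np.tan(np.minimum(r,1.4))/r
    P=np.stack([x*k*d,y*k*d,d],-1); H=c['hand_eye']; P=P@H[:3,:3].T+H[:3,3]
    R=Ro.from_euler('xyz',o['eef_rot']).as_matrix()
    W=P@R.T+o['ee_pos']; W[d<=0]=np.nan
    return im,W
E
python3 - <<'E'
from h import *
o=ctrl.get_obs();print(o['time_s'],o['ee_pos'],np.degrees(o['eef_rot']))
im,W=wrist(); save('w1.png',im); np.savez('w1.npz',im=im,W=W)
a=np.radians(74.9); ey=np.array([np.cos(a),np.sin(a)]); ex=np.array([ey[1],-ey[0]])
Z=W[...,2]
for n,lo,hi in(('knob',.16,.19),('fin',.055,.072)):
    s=(Z>lo)&(Z<hi)&(W[...,1]<-.05)&(W[...,1]>-.33)&(im.mean(-1)<70)&(abs(W[...,0]-.52)<.06)
    v,u=np.nonzero(s); p=W[s]
    if len(p): print(n,len(p),u.mean(),v.mean(),np.median(p,0),p.min(0),p.max(0))
E
```

```text
5.3 [ 0.48029403 -0.10824252  0.20521752] [-1.79966490e+02 -1.01880814e-02  7.50287248e+01]
fin 488 386.0553278688525 245.27459016393442 [ 0.53433054 -0.1424574   0.06559478] [ 0.51856585 -0.15254757  0.05514496] [ 0.55053802 -0.13452578  0.06797807]
```

View pics/w1.png

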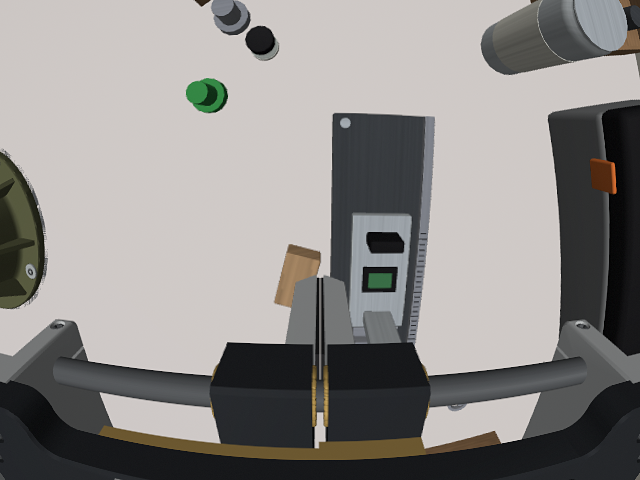

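The wrist view shows the fin at (386,243), the gauge carriage below it, and the spacer at (230,15). The fin measures (0.534,-0.1425) with its top at 66 mm, which matches the given size. I'll go behind it on the mast side.

Run:
```python
from h import *
z=np.load('w1.npz'); im,W=z['im'],z['W']; Z=W[...,2]
g=im.mean(-1)
s=(Z>.011)&(Z<.021)&(W[...,0]>.44)&(W[...,0]<.63)&(W[...,1]>-.2)&(W[...,1]<0)&(g<110)
v,u=np.nonzero(s); p=W[s][:,:2]
# left edge line: per row min u
e=np.array([W[r,u[v==r].min(),:2] for r in range(130,240) if (v==r).sum()>5])
l=cv2.fitLine(e.astype(np.float32),cv2.DIST_HUBER,0,.001,.001).ravel(); print('edge ang',np.degrees(np.arctan2(l[1],l[0])),l)
a=np.arctan2(l[1],l[0]); a=a%np.pi; ey=np.array([np.cos(a),np.sin(a)]); ex=np.array([ey[1],-ey[0]])
print('fin x from left edge',(np.array([.5343,-.1425])-l[2:])@ex)
print('bed top y of far end rel fin',np.percentile((p-[.5343,-.1425])@ey,99.5))
m=(Z>.045)&(Z<.055)&(W[...,1]>.08)&(W[...,1]<.15)&(W[...,0]<.49)&(W[...,0]>.42)
print('spacer top',m.sum(),np.nanmean(W[m],0))
f=np.array([.5343,-.1425]); t=f-.024*ey; print(t, rel([*t,.205])/.04)
```

```text
edge ang 74.42343 [ 0.26852584  0.96327245  0.5023408  -0.075366  ]
fin x from left edge 0.04881263935828837
bed top y of far end rel fin 0.11875158509573439
spacer top 345 [0.44693624 0.11050772 0.04954826]
[ 0.52785538 -0.16561854] [-1.09280968  1.52387737  0.00836864]
```

>>> step_arm([
  {"dp": [-0.55, 0.76, 0], "twist": 0},
  {"dp": [-0.55, 0.76, 0], "twist": 0.1},
  {"dp": [0, 0, 0], "twist": 0},
  {"dp": [0, 0, 1], "twist": 0},
  {"dp": [0, 0, 1], "twist": 0},
  {"dp": [0, 0, 1], "twist": 0},
  {"dp": [0, 0, 0.5], "twist": 0},
  {"dp": [0, 0, 0.5], "twist": 0},
  {"dp": [0, 0, 0], "twist": 0},
])

```text
time_s: 6.25
ee_pos: [0.5264, -0.1646, 0.0436]
eef_rot: [-3.138, -0.0, 1.304]
force: [0.8, -0.5, 0.5]
grip_width: 0.0008
grip_force: 0.0
```

>>> step_arm([
  {"dp": [0.2, 0, 0], "twist": 0},
  {"dp": [0.25, 0, 0], "twist": 0},
  {"dp": [0.25, 0, 0], "twist": 0},
  {"dp": [0.25, 0, 0], "twist": 0},
  {"dp": [0.25, 0, 0], "twist": 0},
  {"dp": [0.25, 0, 0], "twist": 0},
  {"dp": [0.25, 0, 0], "twist": 0},
  {"dp": [0.25, 0, 0], "twist": 0},
  {"dp": [0.25, 0, 0], "twist": 0},
  {"dp": [0.25, 0, 0], "twist": 0},
  {"dp": [0.2, 0, 0], "twist": 0},
  {"dp": [0, 0, 0], "twist": 0},
])

```text
time_s: 7.45
ee_pos: [0.556, -0.063, 0.0452]
eef_rot: [-3.141, -0.0, 1.304]
force: [-0.2, 0.5, 0.2]
grip_width: 0.0004
grip_force: 0.0
```

>>> step_arm([
  {"dp": [-0.2, 0, 0], "twist": 0},
  {"dp": [0, 0, -0.5], "twist": 0},
  {"dp": [0, 0, -1], "twist": 0},
  {"dp": [0, 0, -1], "twist": 0},
  {"dp": [0, 0, -1], "twist": 0},
  {"dp": [0, 0, -1], "twist": 0},
  {"dp": [0, 0, 0], "twist": 0},
  {"dp": [0, 0, 0], "twist": 0},
], gripper=1)

```text
time_s: 8.25
ee_pos: [0.5536, -0.0725, 0.2255]
eef_rot: [3.141, -0.0, 1.302]
force: [0.6, -0.0, -0.9]
grip_width: 0.0612
grip_force: 0.0
```

```bash
cat > anv.py <<'E'
from h import *
import sys
im,d=ctrl.camera('top'); P,u,v=pts('top',d,np.ones_like(d,bool)); b=im[v,u].mean(1)
im2,d2=ctrl.camera('side'); Q,u2,v2=pts('side',d2,np.ones_like(d2,bool)); b2=im2[v2,u2].mean(1)
a=np.radians(74.6); ey=np.array([np.cos(a),np.sin(a)]); ex=np.array([ey[1],-ey[0]]); f0=np.array([.5343,-.1425])
for n,X,g in(('top',P,b),('side',Q,b2)):
    x=(X[:,:2]-f0)@ex; y=(X[:,:2]-f0)@ey
    k=(X[:,2]>.16)&(X[:,2]<.182)&(abs(x)<.02)&(y>-.16)&(y<.03); print(n,'knob',k.sum(),x[k].mean(),y[k].mean(),X[k,2].mean())
    k=(X[:,2]>.027)&(X[:,2]<.037)&(abs(x)<.022)&(y>-.18)&(y<-.08)&(g>90); print('anvil',k.sum(),x[k].mean(),np.percentile(y[k],[3,10,50,90,97]),X[k,2].mean())
    k=(X[:,2]>.05)&(X[:,2]<.075)&(abs(x)<.018)&(y>.05)&(y<.13)&(g<70); print('fin',k.sum(),x[k].mean(),y[k].mean())
save('top_a.png',im)
E
python3 anv.py
```

```text
top knob 58 0.0007561045912788865 -0.03356130560855138 0.1710755853939148
anvil 70 0.0003007503494258091 [-0.14049597 -0.1393752  -0.13238643 -0.12650521 -0.12544527] 0.03232104324679837
fin 0 nan nan
side knob 64 -0.0007252551731275758 -0.0295917531371438 0.16974441935308995
anvil 71 -0.0010485127251016 [-0.14031886 -0.13818917 -0.12934394 -0.12332158 -0.1223164 ] 0.030875793809809645
fin 94 -0.0025031391075398795 0.10309910653969984anv.py:10: RuntimeWarning: Mean of empty slice.
  k=(X[:,2]>.05)&(X[:,2]<.075)&(abs(x)<.018)&(y>.05)&(y<.13)&(g<70); print('fin',k.sum(),x[k].mean(),y[k].mean())
  ret = ret.dtype.type(ret / rcount)
```

>>> step_arm([
  {"dp": [0.74, -0.76, 0], "twist": 0},
  {"dp": [0.74, -0.76, 0], "twist": 0},
  {"dp": [0.74, -0.76, 0], "twist": 0},
  {"dp": [0.74, -0.76, 0], "twist": 0},
  {"dp": [0.74, -0.76, 0], "twist": 0},
  {"dp": [0, 0, 0], "twist": -1},
  {"dp": [0, 0, 0], "twist": -1},
  {"dp": [0, 0, 0], "twist": -1},
  {"dp": [0, 0, 0], "twist": -1},
  {"dp": [0, 0, 0], "twist": -1},
])

```text
time_s: 9.35
ee_pos: [0.446, 0.1109, 0.2241]
eef_rot: [-3.139, 0.0, 1.655]
force: [0.3, 0.9, 0.2]
grip_width: 0.0943
grip_force: 0.0
```

>>> step_arm([
  {"dp": [0, 0, 0.5], "twist": -1},
  {"dp": [0, 0, 0.5], "twist": -1},
  {"dp": [0, 0, 0.5], "twist": -1},
  {"dp": [0, 0, 0], "twist": -1},
  {"dp": [0, 0, 0], "twist": -1},
  {"dp": [0, 0, 0], "twist": 0},
  {"dp": [0, 0, 0], "twist": 0},
])

```text
time_s: 10.05
ee_pos: [0.4461, 0.1109, 0.1647]
eef_rot: [-3.14, -0.0, 1.999]
force: [0.2, 0.8, -0.1]
grip_width: 0.0938
grip_force: 0.0
```

```bash
cat > sp.py <<'E'
from h import *
o=ctrl.get_obs();print(o['time_s'],o['ee_pos'],np.degrees(o['eef_rot']),o['grip_width'])
im,W=wrist(); save('w2.png',im); Z=W[...,2]
c={}
for l in ['stepped_spacer','screw_carton','grease_jar']:
    for r in ctrl.cut_out('wrist',l)[:3]:
        p=W[r['pixels']]; p=p[np.isfinite(p[:,0])]
        if len(p)<20: continue
        zt=np.percentile(p[:,2],95); t=p[p[:,2]>zt-.004]; lo,hi=t.min(0),t.max(0)
        print(l,round(r['conf'],2),'zt',zt.round(4),'mean',t.mean(0).round(4),'mid',((lo+hi)/2).round(4),'size',(hi-lo).round(4), 'tool rel/.04',(rel(t.mean(0))/.04).round(2))
E
python3 sp.py
```

```text
10.05 [0.44612491 0.11087768 0.16471175] [-1.79919188e+02 -2.37991250e-02  1.14508013e+02] 0.09384416511238458
stepped_spacer 0.84 zt 0.0507 mean [0.4469 0.1137 0.0499] mid [0.4468 0.1138 0.0497] size [0.0218 0.0205 0.0053] tool rel/.04 [0.06 0.04 2.88]
stepped_spacer 0.79 zt 0.0506 mean [0.4036 0.0407 0.0499] mid [0.4032 0.0392 0.0494] size [0.0207 0.0224 0.0052] tool rel/.04 [-1.15 -1.7   2.88]
stepped_spacer 0.61 zt 0.0507 mean [0.5167 0.1882 0.0499] mid [0.5174 0.1883 0.0495] size [0.0218 0.0213 0.0056] tool rel/.04 [1.03 2.41 2.88]
screw_carton 0.78 zt 0.0451 mean [0.4295 0.159  0.0439] mid [0.4293 0.1586 0.0438] size [0.0407 0.0344 0.005 ] tool rel/.04 [1.27 0.12 3.03]
grease_jar 0.76 zt 0.043 mean [0.4707 0.0727 0.0419] mid [0.471  0.0722 0.0417] size [0.0269 0.0254 0.0053] tool rel/.04 [-1.13  0.15  3.09]
```

View pics/w2.png

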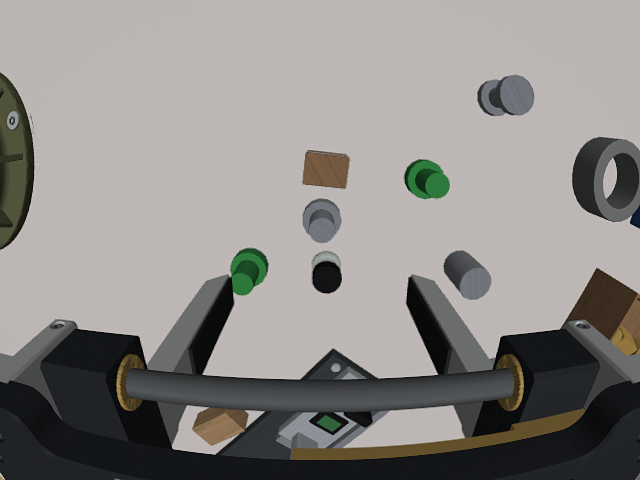

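The wrist view shows the grey stepped spacer at (321,220), centred between the fingers, with the carton at (326,170) and the jar at (327,272) outside the finger lanes. Descending to grip the neck.

>>> step_arm([
  {"dp": [0.05, 0.04, 0.7], "twist": 0},
  {"dp": [0, 0, 0.8], "twist": 0},
  {"dp": [0, 0, 0.8], "twist": 0},
  {"dp": [0, 0, 0.7], "twist": 0},
  {"dp": [0, 0, 0.5], "twist": 0},
  {"dp": [0, 0, 0], "twist": 0},
  {"dp": [0, 0, 0], "twist": 0},
])

```text
time_s: 10.95
ee_pos: [0.4473, 0.1136, 0.026]
eef_rot: [-3.142, -0.0, 2.0]
force: [0.7, 0.6, 0.1]
grip_width: 0.0939
grip_force: 0.0
```

>>> step_arm([
  {"dp": [0, 0, 0], "twist": 0},
  {"dp": [0, 0, 0], "twist": 0},
  {"dp": [0, 0, 0], "twist": 0},
  {"dp": [0, 0, 0], "twist": 0},
  {"dp": [0, 0, 0], "twist": 0},
  {"dp": [0, 0, 0], "twist": 0},
  {"dp": [0, 0, 0], "twist": 0},
  {"dp": [0, 0, 0], "twist": 0},
  {"dp": [0, 0, 0], "twist": 0},
  {"dp": [0, 0, 0], "twist": 0},
], gripper=-1, squeeze=25)

```text
time_s: 11.95
ee_pos: [0.447, 0.1135, 0.0254]
eef_rot: [-3.141, -0.0, 2.001]
force: [0.9, 0.0, -0.5]
grip_width: 0.0218
grip_force: 25.0
```

>>> step_arm([
  {"dp": [0, 0, -0.4], "twist": 0},
  {"dp": [0, 0, -0.6], "twist": 0},
  {"dp": [0, 0, -0.6], "twist": 0},
  {"dp": [0, 0, -0.6], "twist": 0.9},
  {"dp": [0, 0, -0.6], "twist": 0.9},
  {"dp": [0, 0, -0.6], "twist": 0.9},
  {"dp": [0, 0, -0.6], "twist": 0.9},
  {"dp": [0, 0, -0.6], "twist": 0.9},
  {"dp": [0, 0, -0.4], "twist": 0.9},
  {"dp": [0, 0, 0], "twist": 0.9},
  {"dp": [0, 0, 0], "twist": 0.9},
  {"dp": [0, 0, 0], "twist": 0.9},
])

```text
time_s: 13.15
ee_pos: [0.4469, 0.1135, 0.2253]
eef_rot: [-3.141, 0.0, 1.433]
force: [-1.2, -0.1, -2.6]
grip_width: 0.0214
grip_force: 25.0
```

>>> step_arm([
  {"dp": [0, 0, 0], "twist": 0.9},
  {"dp": [0, 0, 0], "twist": 0.9},
  {"dp": [0, 0, 0], "twist": 0.1},
  {"dp": [0, 0, 0], "twist": 0},
])

```text
time_s: 13.55
ee_pos: [0.447, 0.1135, 0.2253]
eef_rot: [-3.141, 0.0, 1.304]
force: [-0.1, 0.8, -2.7]
grip_width: 0.0214
grip_force: 25.0
```

Run:
```python
from h import *
o=ctrl.get_obs();print(o['time_s'],o['ee_pos'],np.degrees(o['eef_rot']),o['grip_width'])
print(rel([.5091,-.2341,.215])/.04)
```

```text
13.55 [0.44699221 0.11349787 0.22526085] [-1.79979726e+02  9.40496432e-03  7.47172537e+01] 0.021449598439055053
[-7.97333734  3.78839607  0.25648953]
```

>>> step_arm([
  {"dp": [-0.5, 0.25, 0], "twist": 0},
  {"dp": [-0.8, 0.38, 0], "twist": 0},
  {"dp": [-0.8, 0.38, 0], "twist": 0},
  {"dp": [-0.8, 0.38, 0], "twist": 0},
  {"dp": [-0.8, 0.38, 0], "twist": 0},
  {"dp": [-0.8, 0.38, 0], "twist": 0},
  {"dp": [-0.8, 0.38, 0], "twist": 0},
  {"dp": [-0.8, 0.38, 0], "twist": 0},
  {"dp": [-0.8, 0.38, 0], "twist": 0},
  {"dp": [-0.6, 0.3, 0], "twist": 0},
  {"dp": [-0.47, 0.2, 0], "twist": 0},
  {"dp": [0, 0, 0], "twist": 0},
])

```text
time_s: 14.75
ee_pos: [0.5086, -0.236, 0.2248]
eef_rot: [-3.141, 0.0, 1.302]
force: [0.2, -0.4, -2.3]
grip_width: 0.0216
grip_force: 25.0
```

Run:
```python
from h import *
o=ctrl.get_obs();print(o['time_s'],o['ee_pos'],np.degrees(o['eef_rot']),o['grip_width'])
print(rel([.5091,-.2341,.045])/.04)
```

```text
14.75 [ 0.50861114 -0.23598805  0.22481437] [-1.79952973e+02  4.11443086e-03  7.45925220e+01] 0.021614483745833146
[4.90746792e-02 2.93136206e-03 4.49535491e+00]
```

>>> step_arm([
  {"dp": [0.05, 0, 0.8], "twist": 0},
  {"dp": [0, 0, 0.8], "twist": 0},
  {"dp": [0, 0, 0.8], "twist": 0},
  {"dp": [0, 0, 0.8], "twist": 0},
  {"dp": [0, 0, 0.7], "twist": 0},
  {"dp": [0, 0, 0.3], "twist": 0},
  {"dp": [0, 0, 0.2], "twist": 0},
  {"dp": [0, 0, 0], "twist": 0},
])

```text
time_s: 15.55
ee_pos: [0.5094, -0.2319, 0.0495]
eef_rot: [-3.141, -0.0, 1.303]
force: [0.7, -0.7, -2.5]
grip_width: 0.0215
grip_force: 25.0
```

>>> step_arm([
  {"dp": [0, 0, 0.08], "twist": 0},
  {"dp": [0, 0, 0.06], "twist": 0},
  {"dp": [0, 0, 0.03], "twist": 0},
  {"dp": [0, 0, 0], "twist": 0},
  {"dp": [0, 0, 0], "twist": 0},
])

```text
time_s: 16.05
ee_pos: [0.5094, -0.2322, 0.0429]
eef_rot: [3.141, 0.0, 1.303]
force: [-0.4, -0.7, -2.1]
grip_width: 0.0215
grip_force: 25.0
```

>>> step_arm([
  {"dp": [0, 0, 0.03], "twist": 0},
  {"dp": [0, 0, 0], "twist": 0},
  {"dp": [0, 0, 0], "twist": 0},
])

```text
time_s: 16.35
ee_pos: [0.5093, -0.2321, 0.0414]
eef_rot: [-3.142, -0.0, 1.303]
force: [-0.8, 0.6, -1.2]
grip_width: 0.0217
grip_force: 25.0
```

>>> step_arm([
  {"dp": [0, 0, 0.01], "twist": 0},
  {"dp": [0, 0, 0], "twist": 0},
  {"dp": [0, 0, 0], "twist": 0},
  {"dp": [0, 0, 0], "twist": 0},
  {"dp": [0, 0, 0], "twist": 0},
  {"dp": [0, 0, 0], "twist": 0},
  {"dp": [0, 0, 0], "twist": 0},
], gripper=0.2)

```text
time_s: 17.05
ee_pos: [0.5094, -0.2321, 0.0411]
eef_rot: [3.142, 0.0, 1.303]
force: [0.2, 0.3, -0.3]
grip_width: 0.0564
grip_force: 0.0
```

>>> step_arm([
  {"dp": [0, 0, -0.5], "twist": 0},
  {"dp": [0, 0, -0.8], "twist": 0},
  {"dp": [0, 0, -0.8], "twist": 0},
  {"dp": [0, 0, -0.8], "twist": 0},
  {"dp": [0, 0, -0.8], "twist": 0},
  {"dp": [0, 0, -0.8], "twist": 0},
  {"dp": [0, 0, 0], "twist": 0},
  {"dp": [0, 0, 0], "twist": 0},
])

```text
time_s: 17.85
ee_pos: [0.5093, -0.2321, 0.221]
eef_rot: [3.141, 0.0, 1.303]
force: [-0.2, -0.7, 0.5]
grip_width: 0.0569
grip_force: 0.0
```

```bash
cat > chk.py <<'E'
from h import *
o=ctrl.get_obs();print(o['time_s'],o['ee_pos'],np.degrees(o['eef_rot']),o['grip_width'])
a=np.radians(74.6); ey=np.array([np.cos(a),np.sin(a)]); ex=np.array([ey[1],-ey[0]]); f0=np.array([.5343,-.1425])
im,d=ctrl.camera('top'); P,u,v=pts('top',d,np.ones_like(d,bool)); save('top_b.png',im)
im2,d2=ctrl.camera('side'); Q,u2,v2=pts('side',d2,np.ones_like(d2,bool)); save('side_b.png',im2)
im3,W=wrist(); save('wr_b.png',im3); W=W[np.isfinite(W[...,0])]
for n,X in(('top',P),('side',Q),('wrist',W)):
    x=(X[:,:2]-f0)@ex; y=(X[:,:2]-f0)@ey; z=X[:,2]
    def q(l,k): print(n,l,k.sum(),*[np.round(t,4) for t in((x[k].mean(),y[k].mean(),z[k].mean(),x[k].min(),x[k].max(),y[k].min(),y[k].max()) if k.sum() else [])])
    q('spacer',(z>.058)&(z<.072)&(abs(x)<.03)&(y<-.07)&(y>-.13))
    q('fin',(z>.058)&(z<.072)&(abs(x)<.03)&(y<.13)&(y>.07))
    q('knob',(z>.14)&(z<.182)&(abs(x)<.02)&(y>-.16)&(y<-.02))
E
python3 chk.py
```

```text
17.85 [ 0.50932987 -0.23213394  0.2210397 ] [1.79965107e+02 8.06652090e-03 7.46336198e+01] 0.05685107599628879
top spacer 0
top fin 46 0.0004 0.0984 0.0662 -0.0153 0.017 0.0929 0.1044
top knob 57 0.0004 -0.0334 0.1728 -0.0108 0.012 -0.0433 -0.0234
side spacer 52 -0.0017 -0.0894 0.065 -0.0132 0.0095 -0.1028 -0.0793
side fin 72 -0.0009 0.1022 0.0643 -0.0157 0.0168 0.0934 0.1092
side knob 79 -0.0007 -0.0301 0.1657 -0.0114 0.0123 -0.0442 -0.0201
wrist spacer 455 -0.0002 -0.0924 0.0656 -0.0105 0.0099 -0.1038 -0.0823
wrist fin 494 0.0009 0.0975 0.065 -0.0148 0.0166 0.0919 0.1043
wrist knob 965 0.0009 -0.0337 0.1716 -0.0097 0.012 -0.0443 -0.0232
```

The spacer stands upright at x≈0, with its top at z=66 mm. Now I go behind the fin with the fingers shut.

>>> step_arm([
  {"dp": [0.7, 0, 0], "twist": 0},
  {"dp": [0.95, 0, 0], "twist": 0},
  {"dp": [0.95, 0, 0], "twist": 0},
  {"dp": [0.95, 0, 0], "twist": 0},
  {"dp": [0.95, 0, 0], "twist": 0},
  {"dp": [0.9, 0, 0], "twist": 0},
  {"dp": [0, 0, 0], "twist": 0},
  {"dp": [0, 0, 0], "twist": 0},
  {"dp": [0, 0, 0], "twist": 0},
], gripper=-1)

```text
time_s: 18.9
ee_pos: [0.5663, -0.0246, 0.2205]
eef_rot: [-3.141, 0.0, 1.302]
force: [0.6, -0.1, 0.6]
grip_width: 0.0004
grip_force: 0.0
```

Run:
```python
from h import *
o=ctrl.get_obs();print(o['time_s'],o['ee_pos'],o['grip_width'])
print(rel([.5679,-.0225,.043])/.04)
```

```text
18.9 [ 0.56629464 -0.0246188   0.22049342] 0.0004157705675648383
[0.06309562 0.02867632 4.43729183]
```

>>> step_arm([
  {"dp": [0.06, 0.03, 0.8], "twist": 0},
  {"dp": [0, 0, 0.9], "twist": 0},
  {"dp": [0, 0, 0.9], "twist": 0},
  {"dp": [0, 0, 0.9], "twist": 0},
  {"dp": [0, 0, 0.6], "twist": 0},
  {"dp": [0, 0, 0.3], "twist": 0},
  {"dp": [0, 0, 0], "twist": 0},
])

```text
time_s: 19.6
ee_pos: [0.5677, -0.0226, 0.0439]
eef_rot: [-3.139, 0.0, 1.301]
force: [0.2, 0.2, 0.4]
grip_width: 0.0003
grip_force: 0.0
```

>>> step_arm([
  {"dp": [-0.2, 0, 0], "twist": 0},
  {"dp": [-0.15, 0, 0], "twist": 0},
  {"dp": [-0.15, 0, 0], "twist": 0},
  {"dp": [-0.15, 0, 0], "twist": 0},
  {"dp": [-0.15, 0, 0], "twist": 0},
  {"dp": [-0.15, 0, 0], "twist": 0},
  {"dp": [-0.15, 0, 0], "twist": 0},
  {"dp": [-0.15, 0, 0], "twist": 0},
  {"dp": [-0.15, 0, 0], "twist": 0},
  {"dp": [-0.1, 0, 0], "twist": 0},
  {"dp": [0, 0, 0], "twist": 0},
])

```text
time_s: 20.7
ee_pos: [0.552, -0.0804, 0.0448]
eef_rot: [-3.141, 0.0, 1.302]
force: [-0.7, -0.5, -0.2]
grip_width: 0.0006
grip_force: 0.0
```

>>> step_arm([
  {"dp": [-0.06, 0, 0], "twist": 0},
  {"dp": [-0.06, 0, 0], "twist": 0},
  {"dp": [-0.06, 0, 0], "twist": 0},
  {"dp": [-0.06, 0, 0], "twist": 0},
  {"dp": [-0.06, 0, 0], "twist": 0},
  {"dp": [-0.06, 0, 0], "twist": 0},
  {"dp": [-0.06, 0, 0], "twist": 0},
])

```text
time_s: 21.4
ee_pos: [0.5477, -0.0959, 0.0448]
eef_rot: [-3.141, -0.0, 1.303]
force: [0.0, 4.7, -3.0]
grip_width: 0.0005
grip_force: 2.2
```

```bash
cat > chk2.py <<'E'
from h import *
a=np.radians(74.6); ey=np.array([np.cos(a),np.sin(a)]); ex=np.array([ey[1],-ey[0]]); f0=np.array([.5343,-.1425])
o=ctrl.get_obs();f=o['force'];print(o['time_s'],'tcp y',(o['ee_pos'][:2]-f0)@ey,'Fy',f[:2]@ey,f)
im,W=wrist(); save('wr_c.png',im); b=im.mean(-1)[np.isfinite(W[...,0])]; W=W[np.isfinite(W[...,0])]
im2,d2=ctrl.camera('side'); Q,u2,v2=pts('side',d2,np.ones_like(d2,bool)); save('side_c.png',im2)
for n,X in(('side',Q),('wrist',W)):
    x=(X[:,:2]-f0)@ex; y=(X[:,:2]-f0)@ey; z=X[:,2]
    def q(l,k): print(n,l,k.sum(),*[np.round(t,4) for t in((x[k].mean(),y[k].mean(),z[k].mean(),x[k].min(),x[k].max(),y[k].min(),y[k].max()) if k.sum() else [])])
    q('spacer',(z>.055)&(z<.072)&(abs(x)<.02)&(y<-.085)&(y>-.13))
    q('knob',(z>.14)&(z<.182)&(abs(x)<.02)&(y>-.16)&(y<-.02))
E
python3 chk2.py
```

```text
21.4 tcp y 0.04845717650269684 Fy 4.5128460227100184 [ 0.04032713  4.66980434 -2.963688  ]
side spacer 2 0.0018 -0.109 0.0655 -0.0012 0.0048 -0.1094 -0.1086
side knob 81 -0.0005 -0.0961 0.1643 -0.0102 0.0108 -0.1135 -0.0862
wrist spacer 0
wrist knob 0
```

>>> step_arm([
  {"dp": [-0.05, 0, 0], "twist": 0},
  {"dp": [-0.05, 0, 0], "twist": 0},
  {"dp": [-0.03, 0, 0], "twist": 0},
  {"dp": [0, 0, 0], "twist": 0},
])

```text
time_s: 21.9
ee_pos: [0.5466, -0.1012, 0.0451]
eef_rot: [3.142, 0.0, 1.303]
force: [-1.4, 2.5, -2.2]
grip_width: 0.0004
grip_force: 1.1
```

>>> step_arm([
  {"dp": [-0.03, 0, 0], "twist": 0},
  {"dp": [-0.02, 0, 0], "twist": 0},
  {"dp": [0, 0, 0], "twist": 0},
])

```text
time_s: 22.2
ee_pos: [0.5461, -0.103, 0.0451]
eef_rot: [3.141, 0.0, 1.303]
force: [0.5, 3.5, -1.7]
grip_width: 0.0003
grip_force: 1.6
```

>>> step_arm([
  {"dp": [-0.02, 0, 0], "twist": 0},
  {"dp": [-0.02, 0, 0], "twist": 0},
  {"dp": [0, 0, 0], "twist": 0},
])

```text
time_s: 22.5
ee_pos: [0.5457, -0.1045, 0.0451]
eef_rot: [3.141, 0.0, 1.303]
force: [1.4, 3.1, -0.6]
grip_width: 0.0006
grip_force: 1.7
```

>>> step_arm([
  {"dp": [-0.02, 0, 0], "twist": 0},
  {"dp": [-0.02, 0, 0], "twist": 0},
  {"dp": [0, 0, 0], "twist": 0},
])

```text
time_s: 22.8
ee_pos: [0.5456, -0.1049, 0.0451]
eef_rot: [3.141, -0.002, 1.303]
force: [3.1, 12.5, -0.8]
grip_width: 0.0005
grip_force: 6.5
```

>>> step_arm([
  {"dp": [-0.02, 0, 0], "twist": 0},
  {"dp": [0, 0, 0], "twist": 0},
])

```text
time_s: 23.0
ee_pos: [0.5456, -0.105, 0.0452]
eef_rot: [3.141, -0.003, 1.303]
force: [4.1, 16.1, -0.7]
grip_width: 0.0005
grip_force: 9.1
```

Both jaws bear at about 13 N. I hold briefly, then back off and check.

>>> step_arm([
  {"dp": [0, 0, 0], "twist": 0},
  {"dp": [0, 0, 0], "twist": 0},
  {"dp": [0, 0, 0], "twist": 0},
  {"dp": [0.1, 0, 0], "twist": 0},
  {"dp": [0.3, 0, 0], "twist": 0},
  {"dp": [0.1, 0, -0.6], "twist": 0},
  {"dp": [0, 0, -1], "twist": 0},
  {"dp": [0, 0, -1], "twist": 0},
  {"dp": [0, 0, -1], "twist": 0},
  {"dp": [0, 0, -0.9], "twist": 0},
  {"dp": [0, 0, 0], "twist": 0},
  {"dp": [0, 0, 0], "twist": 0},
])

```text
time_s: 24.2
ee_pos: [0.5505, -0.0873, 0.2253]
eef_rot: [3.14, 0.0, 1.303]
force: [-0.3, 0.8, -1.0]
grip_width: 0.0004
grip_force: 0.0
```

```bash
python3 chk.py | grep -v fin
python3 - <<'E'
import cv2
a=cv2.imread('pics/side_b.png')[150:280,310:430]; cv2.imwrite('pics/side_b2.png',cv2.resize(a,(553,600),interpolation=cv2.INTER_CUBIC))
E
```

```text
24.2 [ 0.55049867 -0.08731967  0.22531732] [1.79931611e+02 2.40432693e-02 7.46286192e+01] 0.00044180112810385415
top spacer 21 -0.0058 -0.1067 0.0657 -0.011 -0.0013 -0.116 -0.0967
top knob 61 0.0009 -0.1064 0.1706 -0.0091 0.0129 -0.1186 -0.0578
side spacer 47 -0.0017 -0.105 0.0648 -0.0113 0.0112 -0.1179 -0.0935
side knob 77 -0.0005 -0.1043 0.1649 -0.0111 0.0126 -0.1165 -0.0947
wrist spacer 0
wrist knob 251 0.0007 -0.1046 0.1665 -0.0033 0.0047 -0.118 -0.0968
```

View pics/side_b2.png

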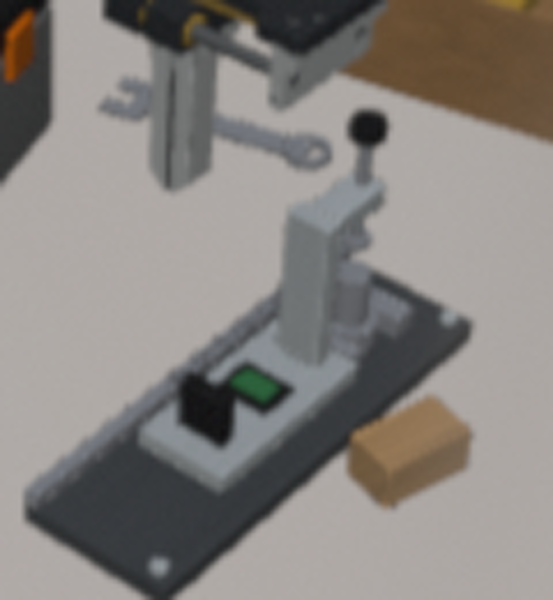

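The crop shows the jaw shut on the upright spacer, with the foot directly above its neck. Next I move over the knob.

>>> step_arm([
  {"dp": [-0.6, -0.02, 0], "twist": 0},
  {"dp": [-0.9, 0, 0], "twist": 0},
  {"dp": [-0.9, 0, 0], "twist": 0},
  {"dp": [-0.9, 0, 0], "twist": 0},
  {"dp": [-0.79, 0, 0], "twist": 0},
  {"dp": [0, 0, 0.4], "twist": 0},
  {"dp": [0, 0, 0.4], "twist": 0},
  {"dp": [0, 0, 0.3], "twist": 0},
  {"dp": [0, 0, 0], "twist": 0},
  {"dp": [0, 0, 0], "twist": 0},
])

```text
time_s: 25.35
ee_pos: [0.5063, -0.2448, 0.1811]
eef_rot: [-3.141, -0.0, 1.303]
force: [0.3, 0.5, 0.8]
grip_width: 0.0003
grip_force: 0.0
```

>>> step_arm([
  {"dp": [0, 0, 0.1], "twist": 0},
  {"dp": [0, 0, 0.1], "twist": 0},
  {"dp": [0, 0, 0.1], "twist": 0},
  {"dp": [0, 0, 0.1], "twist": 0},
  {"dp": [0, 0, 0.1], "twist": 0},
  {"dp": [0, 0, 0.1], "twist": 0},
  {"dp": [0, 0, 0], "twist": 0},
])

```text
time_s: 26.05
ee_pos: [0.506, -0.2449, 0.1564]
eef_rot: [-3.141, -0.0, 1.303]
force: [0.3, -0.7, 0.2]
grip_width: 0.0004
grip_force: 0.0
```

>>> step_arm([
  {"dp": [0, 0, 0.04], "twist": 0},
  {"dp": [0, 0, 0.04], "twist": 0},
  {"dp": [0, 0, 0], "twist": 0},
])

```text
time_s: 26.35
ee_pos: [0.5061, -0.245, 0.1537]
eef_rot: [-3.141, 0.0, 1.303]
force: [-1.0, 0.6, -0.2]
grip_width: 0.0001
grip_force: 0.0
```

>>> step_arm([
  {"dp": [0, 0, 0.02], "twist": 0},
  {"dp": [0, 0, 0.02], "twist": 0},
  {"dp": [0, 0, 0], "twist": 0},
])

```text
time_s: 26.65
ee_pos: [0.5063, -0.245, 0.1523]
eef_rot: [3.141, 0.0, 1.303]
force: [-0.0, -0.3, 1.7]
grip_width: 0.0004
grip_force: 0.8
```

>>> step_arm([
  {"dp": [0, 0, 0.02], "twist": 0},
  {"dp": [0, 0, 0], "twist": 0},
])

```text
time_s: 26.85
ee_pos: [0.5063, -0.2451, 0.1522]
eef_rot: [3.141, 0.0, 1.303]
force: [-2.5, 1.6, 8.6]
grip_width: 0.0001
grip_force: 4.1
```

Contact at 8.6 N and at the expected height. Hold, then lift clear.

>>> step_arm([
  {"dp": [0, 0, 0.005], "twist": 0},
  {"dp": [0, 0, 0], "twist": 0},
  {"dp": [0, 0, 0], "twist": 0},
  {"dp": [0, 0, -0.1], "twist": 0},
  {"dp": [0, 0, -0.5], "twist": 0},
  {"dp": [0, 0, -0.8], "twist": 0},
  {"dp": [0.8, 0, -0.3], "twist": 0},
  {"dp": [0.9, 0, 0], "twist": 0},
  {"dp": [0.9, 0, 0], "twist": 0},
  {"dp": [0.8, 0, 0], "twist": 0},
  {"dp": [0, 0, 0], "twist": 0},
  {"dp": [0, 0, 0], "twist": 0},
])

```text
time_s: 28.05
ee_pos: [0.5423, -0.1137, 0.2192]
eef_rot: [-3.142, 0.0, 1.304]
force: [0.2, -1.1, 0.2]
grip_width: 0.0002
grip_force: 0.0
```

```bash
python3 chk.py
python3 - <<'E'
import cv2
a=cv2.imread('pics/side_b.png')[150:280,310:430]; cv2.imwrite('pics/side_b3.png',cv2.resize(a,(553,600),interpolation=cv2.INTER_CUBIC))
E
```

```text
28.05 [ 0.54229717 -0.11368238  0.21920831] [-1.79996016e+02  9.33028892e-03  7.47039967e+01] 0.00023243830459580923
top spacer 22 -0.0056 -0.1075 0.0649 -0.0104 -0.001 -0.1184 -0.0984
top fin 0
top knob 56 0.0008 -0.1081 0.1524 -0.0091 0.0108 -0.119 -0.0983
side spacer 41 -0.0033 -0.1022 0.0659 -0.0121 0.0094 -0.1171 -0.092
side fin 0
side knob 57 -0.0011 -0.1037 0.1497 -0.0115 0.0107 -0.1175 -0.0946
wrist spacer 0
wrist fin 0
wrist knob 0
```

View pics/side_b3.png

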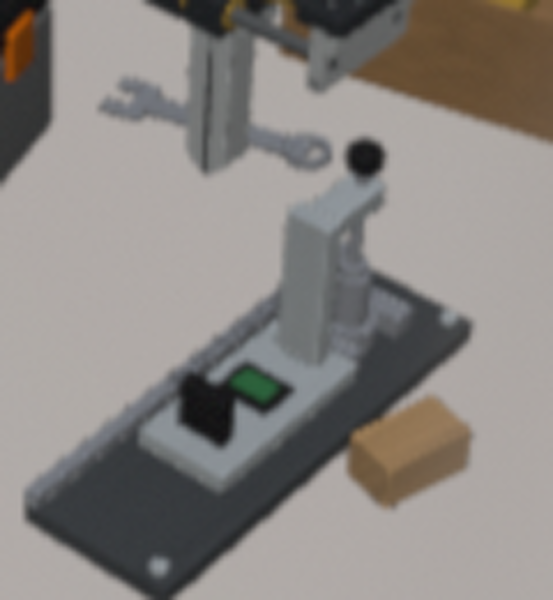

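The foot rests on the spacer's top: the knob is at 152 mm, so it is lowered 20 mm. The jaw is shut on the flange and the robot is clear. Handing in.

```bash
python3 -c "
from station import ctrl
print(ctrl.hand_in())"
```

```text
the job is handed in; nothing more can be done
None
```

The stepped spacer stands upright on the caliper's bed with both jaws closed on its flange and the foot resting on its top (knob lowered about 20 mm). I handed the job in at about 28 s; it returned no verdict.

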